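# Put the rework supplies back in their own holders

### The arm

A 6-joint arm with a two-finger parallel gripper is mounted at the origin on a cart in front of the work surface, level with it; the furniture and walls round the work are solid. World frame = base frame: x ahead of the robot, y to its left, z up, the work surface at z = 0. Lengths are in m, angles in rad, forces in N, time in s.
With the tool pointing down it reaches from about 0.375 to 0.925 m from the base axis. Payload 5.7 kg.
Tool frame: the origin (TCP) lies between the finger pads; the fingertips stand 19 mm ahead of it and the grasp point (between the pads) is the TCP; z points along the fingers, y is the line along which they close (so a half turn about z gives the same grasp; the last joint's range is limited). The gripper opens to 88 mm and grips with 3 to 60 N. Pads are 20 mm wide; open, the fingers measure 115 mm over their backs; the gripper's body (75 mm by 178 mm) begins 61 mm behind the grasp point.
Start: joints at [1.044, 0.359, 1.51, -0, 1.272, -0.115], TCP at [0.24, 0.55, 0.242] pointing down, gripper open.
Joint ranges: [-2.97, 2.97], [-1.01, 2.36], [0.21, 2.38], [-0.96, 4.11], [0.2, 2.71], [-2.98, 2.98]. Speed limits (rad/s): [2.39, 2.39, 3.14, 3.14, 3.14, 3.14].

### API

Orientations are given as a unit quaternion [w, x, y, z].
In Python, from bench import robot gives the robot as it stands. The module is installed in compiled form; this text tells all that it offers.
- The arm moves only by the tool step_arm, never from a script. Its argument "moves" is a list of rows, each an object with "slide": the shift along the tool's x, y, z in units of 30 mm (1.0 is 30 mm), a list of three; "twist": the turn about the tool's z in units of 5 degrees (1.0 is 5 degrees); "gripper": the closure, from 0 (fully open) to 1 (shut). A call has exactly 10 rows; each row is the pose to reach, as a shift and turn from the pose commanded when the call began, along the tool's axes at that moment; what a row does not reach only later rows make up. A row lasts 1/12 s, in which the tool goes at most 41.7 mm and 7.16 degrees, less where a joint would pass 70% of its speed; a pose out of reach is approached as far as the arm can. A call with a gripper value outside its range is refused whole. The fingers move at their own pace and stop on an object; the grip force is fixed at half the most. Time passes only in rows, so rows that repeat a pose let the fingers close, or fill a call up. It gives the time, the measured TCP pose, the force, the opening and the grip force at its end, in the units of the state.
- robot.state(): the state, without advancing time (a new reading comes with each control period).
- robot.get_image(name): name is "scene" or "side" or "wrist"; returns a dict with "img" (420x560x3 uint8, red, green, blue), "intrinsics" (3x3 intrinsics, pixels), "k1" (the pictures are not rectified: a ray, as slopes to the right and down, at radius r is drawn at 1 + k1 r^2 times it, then the intrinsics apply), "eye" and "orientation" of the camera in the world. Camera axes: x right, y up, looking along -z (the intrinsics and any distortion apply to the point x, -y, -z); pixel columns grow to the right and rows downward; lengths in m; the calibration is good to about 2 mm. A picture is of the moment at which its call begins. There is no depth.
- robot.close_job(): hands the job in; it is judged then, once.
The state is a dict: "clock": time; "joints": joint angles; "joint_vel": joint speeds; "effort": joint torques, N m; "position": TCP position; "tcp_rot": TCP orientation; "force": force on the tool from outside, world axes, zero at the start; "torque": the same for the moment, N m; "opening": opening from 0.0 (shut) to 1.0 (fully open); "grasp_force": force on a finger pad.
Only numpy, scipy, OpenCV 4.12 (cv2) and the standard library are available. Lean on these libraries where they do the work, as an engineer would, in place of code of your own. Each camera call takes 0.05 s, during which the arm holds its last target. There are 200 camera calls.

### The job

Tidy the bench for the next rework: stand the flux bottle in the round well, set the solder reel flat in the wide shallow dish, and lay the finned heat sink and the memory stick each inside the rectangle of its own size on the two rubber pads, squared up with the outline (either way round). Keep the bottle upright all the while, and leave the roll of tape and the marker pen where they lie.

Things in the scene. Friction and masses are not known exactly. Their poses are not given: they have to be found in the camera images.
- flux_bottle: Small beige dropper bottle with a black pointed cap, standing upright, loose, about 55 g. Body a cylinder 34 mm in diameter and 64 mm high, then a neck 19 mm in diameter to 74 mm and a nozzle 10 mm in diameter to 96 mm. Origin: centre of the underside; z up along the bottle.
- solder_reel: Reel of solder wire with blue flanges, lying flat with its axis upright, loose, about 0.26 kg. Diameter 56 mm, height 36 mm. Origin: centre of the underside; z up.
- memory_stick: Black memory stick with a bare metal plug, lying flat, loose, about 20 g. 18 mm wide (x), 51 mm long (y), 8 mm high; the black body reaches from y = -12 to +26 mm, the plug, 12 mm wide, from y = -26 to -12 mm. Origin: centre of the underside of the 18 x 51 mm outline; x across, y along, z up.
- heat_sink: Aluminium heat sink lying fins up, loose, about 0.11 kg. 40 mm wide (x), 60 mm long (y), 24.5 mm high; flat 5 mm base, six upright fins that run along y, the two outer ones flush with the 60 mm long sides. Origin: centre of the underside; z up.
- bottle_well: Holder of the flux bottle, fixed to the bench: black round cup, 64 mm outside diameter, 52 mm inside diameter, rim 22 mm above the bench, inner floor 3 mm above the bench. Origin: centre of the underside, on the bench; z up.
- reel_dish: Holder of the solder reel, fixed to the bench: shallow round metal dish, 86 mm outside diameter, 74 mm inside diameter, rim 9 mm above the bench, inner floor 3 mm above the bench. Origin: centre of the underside, on the bench; z up.
- sink_pad: Place of the heat sink, fixed to the bench: the larger flat dark rubber pad, 66 x 86 mm and 3 mm thick, with a white rectangle 48 mm (x) by 68 mm (y) on top, centred. Origin: centre of the underside, on the bench; y along the rectangle's long side, z up.
- stick_pad: Place of the memory stick, fixed to the bench: the smaller flat dark rubber pad, 46 x 80 mm and 3 mm thick, with a white rectangle 26 mm (x) by 60 mm (y) on top, centred. Origin: centre of the underside, on the bench; y along the rectangle's long side, z up.
- tape_roll: Bystander to be left alone: roll of amber film tape lying flat, loose, 62 mm in diameter, 12 mm high. Origin: centre of the underside.
- marker: Bystander to be left alone: white marker pen with a black cap, lying flat near the computer, loose, 12 x 126 x 13 mm, long along its y. Origin: centre of the underside.
Things that resemble listed ones, but are neither listed nor needed, are in the scene too. Of the things that look like the heat_sink, the larger one is meant.

How it is judged:
By the outcome, as a careful person would: the job done as asked, in the order asked, and still so for the second after the job is handed in, with the robot touching nothing.
It also fails if it takes over 120 s, if anything falls off the work surface, if the arm or the gripper's body presses on something with over 40 N, if the wrist force passes 120 N, or if a joint passes its speed limit or range.

## Working session

There is one attempt and no reset: what is moved stays moved. The work goes in short steps, Python scripts to look and compute and a tool call to move; the robot and the scene stay as the last step left them, time stands still between calls to the robot, and variables do not carry over. Pictures are saved under pics/ and viewed, at most 14 in all, crops included, and the job is handed in when it is done.

Besides the shell and the picture viewer there is one more tool, called after "Call:" as name(argument=value, ...), one argument or row to a line, values as JSON. step_arm: Moves the arm, as the interface text tells. Its arguments: {"type":"object","properties":{"moves":{"type":"array"}},"required":["moves"]}

```bash
mkdir -p pics
cat > h.py <<'E'
import numpy as np, cv2
from scipy.spatial.transform import Rotation as R
from bench import robot
def rot(q): return R.from_quat([q[1],q[2],q[3],q[0]]).as_matrix()
def shot(name,fn):
    d=robot.get_image(name); cv2.imwrite('pics/'+fn+'.png',d['img'][:,:,::-1]); np.save('pics/'+fn+'.npy',d,allow_pickle=True); return d
def load(fn): return np.load('pics/'+fn+'.npy',allow_pickle=True).item()
def ray(d,px):
    K=np.array(d['intrinsics'],float); k=float(d['k1'])
    p=cv2.undistortPoints(np.array(px,float).reshape(-1,1,2),K,np.array([k,0,0,0.]))[:,0]
    v=np.c_[p[:,0],-p[:,1],-np.ones(len(p))]@rot(d['orientation']).T
    return v
def onz(d,px,z):
    v=ray(d,px); e=np.array(d['eye']); return e+v*((z-e[2])/v[:,2])[:,None]
def proj(d,P):
    P=np.atleast_2d(P); c=(P-np.array(d['eye']))@rot(d['orientation']); s=np.c_[c[:,0],-c[:,1]]/-c[:,2:]
    s=s*(1+d['k1']*(s**2).sum(1,keepdims=True)); K=np.array(d['intrinsics']); return s@np.diag([K[0,0],K[1,1]])+K[:2,2]
def tool(dp):
    "world shift -> slide units"
    return np.round(rot(robot.state()['tcp_rot']).T@np.array(dp)/0.03,3)
E
python3 - <<'E'
from h import *
for n in ('scene','side','wrist'):
    d=shot(n,n+'0'); print(n,d['eye'],d['orientation'],d['k1'],d['intrinsics'])
print(robot.state())
E
```

```text
scene [0.01915882 0.47486974 0.61651266] [-0.41716649 -0.18765285  0.36542769  0.81069176] -0.007898379883159152 [[432.23138682   0.         279.27176452]
 [  0.         432.23138682 212.01208409]
 [  0.           0.           1.        ]]
side [1.11075645 0.55482502 1.04344906] [0.39451986 0.13394796 0.28125655 0.86446908] -0.0976378731547458 [[532.40877479   0.         271.57897497]
 [  0.         532.40877479 208.0545703 ]
 [  0.           0.           1.        ]]
wrist [0.17410956 0.57879856 0.38338613] [ 0.8292555  -0.11123995 -0.07245927  0.54287259] -0.07308024766131171 [[378.16231063   0.         280.86378186]
 [  0.         378.16231063 209.58636481]
 [  0.           0.           1.        ]]
{'clock': 0.15, 'joints': array([ 1.04387751e+00,  3.59346270e-01,  1.51116712e+00, -2.66891590e-05,
        1.27252677e+00, -1.15118526e-01]), 'joint_vel': array([-2.15685030e-03, -1.16253774e-03, -2.86309999e-03, -1.18016276e-04,
        1.29276973e-03, -3.99663203e-05]), 'effort': array([-2.03580760e-05, -5.15759969e+01, -2.71006751e+01,  6.75178086e-02,
        3.04354937e-02, -9.68771133e-05]), 'position': array([0.23992389, 0.54938683, 0.24100505]), 'tcp_rot': array([-2.16267893e-04,  2.04444474e-01,  9.78877895e-01, -6.90805769e-04]), 'force': array([-0.42819179, -0.2843536 , -0.47361906]), 'torque': array([ 0.00066855, -0.02838516,  0.05422774]), 'grasp_force': 0.0, 'opening': 1.0009453034968048}
```

View pics/scene0.png

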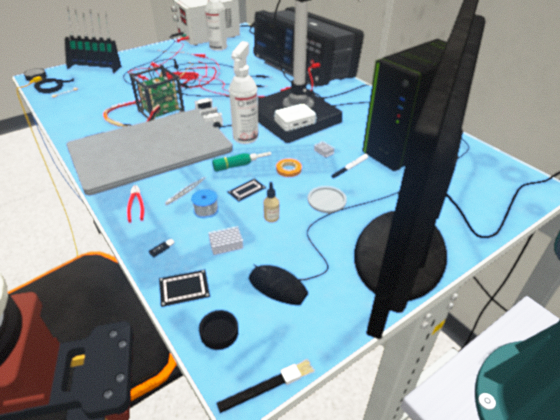

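View pics/side0.png

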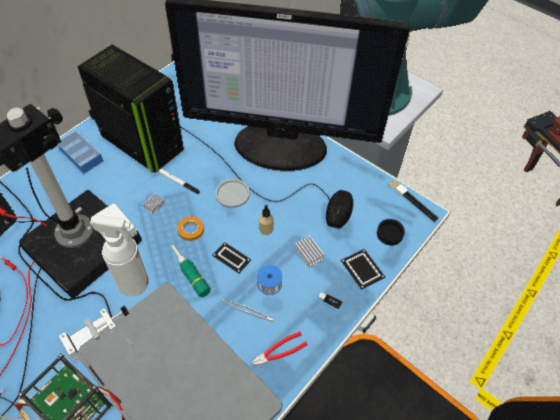

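The scene view shows the well at (218,330), sink pad (185,288), stick (161,247), heat sink (226,240), bottle (272,203), reel (204,203), stick pad (246,189) and dish (327,199). The side view shows the same things at (390,232), (362,268), (330,299), (310,250), (265,230), (269,275), (231,258) and (233,193).

```bash
cat > tri.py <<'E'
from h import *
S=load('scene0');D=load('side0')
T={'well':((218,330),(390,232),.02),'sinkpad':((185,288),(362,268),.003),'stick':((161,247),(330,299),.006),'sink':((226,240),(310,250),.02),
'bottletip':((270,184),(266,207),.096),'bottlebase':((272,219),(265,234),0),'reeltop':((205,196),(269,271),.036),'stickpad':((246,189),(231,258),.003),'dish':((327,199),(233,193),.006),
'tape':((289,167),(190,228),.006),'marker':((350,165),(178,180),.006),'mouse':((278,283),(339,208),.02),'monbase':((400,255),(281,148),.01),'montopL':((0,0),(167,3),.4),'spray':((245,130),(125,275),.05)}
for n,(a,b,z) in T.items():
    e1,e2=np.array(S['eye']),np.array(D['eye']);v1=ray(S,[a])[0];v2=ray(D,[b])[0]
    t=np.linalg.lstsq(np.c_[v1,-v2],e2-e1,rcond=None)[0];m=(e1+v1*t[0]+e2+v2*t[1])/2
    print(n,onz(S,[a],z)[0].round(3),onz(D,[b],z)[0].round(3),m.round(3), np.hypot(*m[:2]).round(3))
# crop enlarged of side view
im=cv2.imread('pics/side0.png')[160:330,170:430]; cv2.imwrite('pics/c1.png',cv2.resize(im,None,fx=3,fy=3,interpolation=cv2.INTER_CUBIC))
E
python3 tri.py
```

```text
well [0.394 0.327 0.02 ] [0.406 0.324 0.02 ] [0.4   0.323 0.011] 0.514
sinkpad [0.514 0.328 0.003] [0.518 0.326 0.003] [0.517 0.326 0.   ] 0.611
stick [0.631 0.321 0.006] [0.628 0.319 0.006] [0.629 0.32  0.008] 0.706
sink [0.561 0.214 0.02 ] [0.567 0.214 0.02 ] [0.565 0.212 0.016] 0.603
bottletip [0.576 0.099 0.096] [0.584 0.096 0.096] [0.581 0.095 0.091] 0.589
bottlebase [0.577 0.095 0.   ] [0.591 0.1   0.   ] [ 0.585  0.092 -0.01 ] 0.592
reeltop [0.686 0.191 0.036] [0.675 0.185 0.036] [0.679 0.191 0.043] 0.705
stickpad [0.692 0.087 0.003] [0.692 0.086 0.003] [0.692 0.086 0.003] 0.698
dish [ 0.555 -0.038  0.006] [ 0.555 -0.037  0.006] [ 0.554 -0.037  0.006] 0.556
tape [ 0.7   -0.041  0.006] [ 0.698 -0.042  0.006] [ 0.698 -0.04   0.008] 0.7
marker [ 0.621 -0.167  0.006] [ 0.616 -0.17   0.006] [ 0.618 -0.166  0.01 ] 0.64
mouse [0.416 0.194 0.02 ] [0.429 0.193 0.02 ] [0.422 0.189 0.01 ] 0.463
monbase [ 0.343 -0.04   0.01 ] [ 0.364 -0.043  0.01 ] [ 0.352 -0.053 -0.007] 0.356
montopL [0.943 0.403 0.4  ] [ 0.483 -0.273  0.4  ] [0.784 0.286 0.588] 0.835
spray [ 0.844 -0.009  0.05 ] [ 0.891 -0.034  0.05 ] [ 0.887 -0.041  0.023] 0.888
```

View pics/wrist0.png

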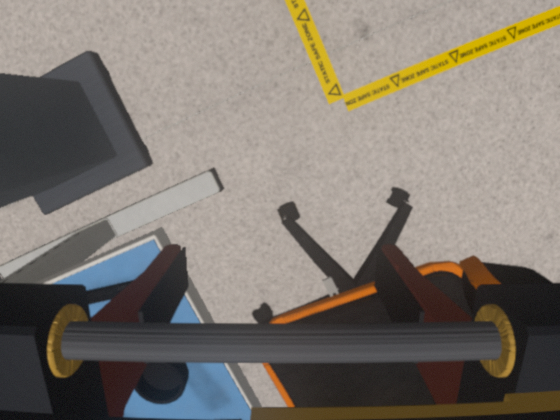

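The wrist view shows the floor and the well's corner only. The positions from the two fixed cameras agree to about 1 cm, with heights matching, so next come the tool axes and the monitor's extent.

Run:
```python
from h import *
S=load('scene0');D=load('side0');W=load('wrist0')
s=robot.state();print(rot(s['tcp_rot']).round(3))
print('tcp in wrist px',proj(W,s['position']), 'cam offset tool',rot(s['tcp_rot']).T@(np.array(W['eye'])-s['position']))
print('cam look',-rot(W['orientation'])[:,2],'up',rot(W['orientation'])[:,1])
# monitor bottom corner
e1,e2=np.array(S['eye']),np.array(D['eye']);v1=ray(S,[(375,335)])[0];v2=ray(D,[(385,135)])[0]
t=np.linalg.lstsq(np.c_[v1,-v2],e2-e1,rcond=None)[0];print('corner',e1+v1*t[0],e2+v2*t[1])
for px in ((408,15),(167,3),(183,120),(385,135)):
  v=ray(D,[px])[0]
  for x in (.28,.32,.36): print(px,x,(e2+v*(x-e2[0])/v[0]).round(3))
print(tool([.583-.24,.095-.549,0]))
```

```text
[[-0.916  0.4   -0.001]
 [ 0.4    0.916 -0.001]
 [ 0.    -0.001 -1.   ]]
tcp in wrist px [[279.56527704 286.93290766]] cam offset tool [ 0.07210476  0.00040555 -0.14237165]
cam look [ 0.24095274 -0.10582037 -0.96475066] up [-0.88423943  0.38583005 -0.26316498]
corner [0.21582806 0.16979195 0.08922467] [0.21581581 0.16970012 0.08927323]
(408, 15) 0.28 [0.28  0.184 0.471]
(408, 15) 0.32 [0.32  0.202 0.499]
(408, 15) 0.36 [0.36  0.22  0.527]
(167, 3) 0.28 [ 0.28  -0.542  0.191]
(167, 3) 0.32 [ 0.32  -0.489  0.232]
(167, 3) 0.36 [ 0.36  -0.436  0.273]
(183, 120) 0.28 [ 0.28  -0.556 -0.28 ]
(183, 120) 0.32 [ 0.32  -0.503 -0.216]
(183, 120) 0.36 [ 0.36  -0.449 -0.152]
(385, 135) 0.28 [0.28  0.197 0.158]
(385, 135) 0.32 [0.32  0.215 0.2  ]
(385, 135) 0.36 [0.36  0.232 0.243]
[-1.6535e+01 -9.2920e+00  1.1000e-02]
```

Call:
step_arm(
  moves=[
    {"slide": [-1.2,-0.5,-0.2],"twist": 0,"gripper": 0},
    {"slide": [-2.4,-1.0,-0.4],"twist": 0,"gripper": 0},
    {"slide": [-3.6,-1.5,-0.6],"twist": 0,"gripper": 0},
    {"slide": [-4.8,-2.0,-0.8],"twist": 0,"gripper": 0},
    {"slide": [-6.0,-2.5,-1.0],"twist": 0,"gripper": 0},
    {"slide": [-7.2,-3.0,-1.2],"twist": 0,"gripper": 0},
    {"slide": [-8.4,-3.5,-1.4],"twist": 0,"gripper": 0},
    {"slide": [-9.6,-4.0,-1.6],"twist": 0,"gripper": 0},
    {"slide": [-10.8,-4.5,-1.8],"twist": 0,"gripper": 0},
    {"slide": [-12.0,-5.0,-2.0],"twist": 0,"gripper": 0},
  ],
)

```text
clock: 0.98
position: [0.5109, 0.2666, 0.3018]
tcp_rot: [-0.0, 0.205, 0.979, -0.0]
force: [1.3, 1.1, -0.4]
opening: 1.002
grasp_force: 0.0
```

Call:
step_arm(
  moves=[
    {"slide": [-1.0,-0.4,0],"twist": 0,"gripper": 0},
    {"slide": [-2.0,-0.8,0],"twist": 0,"gripper": 0},
    {"slide": [-3.0,-1.2,0],"twist": 0,"gripper": 0},
    {"slide": [-4.0,-1.7,0],"twist": 0,"gripper": 0},
    {"slide": [-4.0,-1.8,0],"twist": 0,"gripper": 0},
    {"slide": [-4.0,-1.8,0],"twist": 0,"gripper": 0},
    {"slide": [-4.0,-1.8,0],"twist": 0,"gripper": 0},
    {"slide": [-4.0,-1.8,0],"twist": 0,"gripper": 0},
    {"slide": [-4.0,-1.8,0],"twist": 0,"gripper": 0},
    {"slide": [-4.0,-1.8,0],"twist": 0,"gripper": 0},
  ],
)

```text
clock: 1.82
position: [0.5976, 0.1718, 0.3018]
tcp_rot: [-0.0, 0.204, 0.979, 0.0]
force: [0.2, 0.4, -1.0]
opening: 1.003
grasp_force: 0.0
```

Run:
```python
from h import *
d=shot('wrist','w1'); s=robot.state(); print(s['position'],s['joints'],s['tcp_rot'])
```

```text
[0.59775875 0.17173631 0.30179163] [ 1.68727296e-01  3.45321253e-01  1.37949021e+00  4.79883955e-05
  1.41678816e+00 -9.91759030e-01] [-1.19006717e-05  2.03722516e-01  9.79028670e-01  2.08006688e-05]
```

View pics/w1.png

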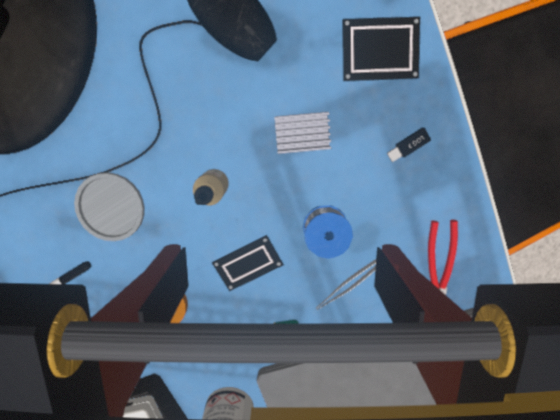

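The wrist view shows the bottle cap tip at (204,194), reel top (328,232), dish (110,206), heat sink (302,132), sink pad rectangle (382,47), stick (409,144) and stick pad rectangle (248,263).

```bash
cat > m.py <<'E'
from h import *
def roi(d,box,f):
    x0,y0,x1,y1=box; im=d['img'][y0:y1,x0:x1].astype(np.uint8); hsv=cv2.cvtColor(im,cv2.COLOR_RGB2HSV)
    m=f(hsv.astype(int)).astype(np.uint8)
    n,l,st,c=cv2.connectedComponentsWithStats(m); k=1+st[1:,4].argmax()
    cs,_=cv2.findContours((l==k).astype(np.uint8),cv2.RETR_EXTERNAL,cv2.CHAIN_APPROX_NONE)
    c=max(cs,key=cv2.contourArea)[:,0]+[x0,y0]; return c
def rect(d,c,z):
    P=onz(d,c,z)[:,:2]; (cx,cy),(w,h),a=cv2.minAreaRect((P*1000).astype(np.float32))
    if w>h: w,h,a=h,w,a-90   # a: angle of short side
    return 'c',round(cx/1000,4),round(cy/1000,4),'wh',round(w,1),round(h,1),'shortside angle',round((a+90)%180-90,1)
def circ(d,c,z):
    P=onz(d,c,z)[:,:2]*1000; (x,y),r=cv2.minEnclosingCircle(P.astype(np.float32)); e=cv2.fitEllipse(P.astype(np.float32)); return 'enc',round(x,1),round(y,1),round(2*r,1),'ell',np.round(e[0],1),np.round(e[1],1)
white=lambda h:(h[...,2]>150)&(h[...,1]<70)
E
python3 - <<'E'
from m import *
d=load('w1')
print('stickpad',rect(d,roi(d,(205,230,290,295),white),.003))
print('sinkpad',rect(d,roi(d,(335,10,428,88),white),.003))
notblue=lambda h:~((h[...,0]>95)&(h[...,0]<115)&(h[...,1]>90))
c=roi(d,(265,100,340,165),lambda h:h[...,1]<95); print('sink',rect(d,c,.0245),rect(d,c,0.012),c.min(0),c.max(0))
c=roi(d,(378,115,440,170),lambda h:(h[...,2]<110)|(h[...,1]<95)); print('stick',rect(d,c,.006),c.min(0),c.max(0))
c=roi(d,(290,195,370,270),lambda h:(h[...,1]>165)); print('reel',circ(d,c,.036),c.min(0),c.max(0))
c=roi(d,(60,160,160,250),lambda h:h[...,1]<95); print('dish',circ(d,c,.009),c.min(0),c.max(0))
c=roi(d,(180,160,240,220),lambda h:(h[...,1]<100)|(h[...,0]<60)|(h[...,2]<90)); print('bottle',c.min(0),c.max(0))
print(onz(d,[(204,194)],.09),onz(d,[(212,187)],.06))
c=roi(d,(180,160,240,220),lambda h:(h[...,2]<75));print('cap',onz(d,[c.mean(0)],.085),c.mean(0),c.min(0),c.max(0))
S=load('scene0');c=roi(S,(190,300,245,355),lambda h:h[...,2]<80);print('well',circ(S,c,.022),circ(S,c,.011))
E
```

```text
stickpad ('c', 0.6903, 0.0861, 'wh', 26.3, 60.5, 'shortside angle', 4.2)
sinkpad ('c', 0.5177, 0.3287, 'wh', 48.5, 68.2, 'shortside angle', -20.9)
sink ('c', 0.5663, 0.2123, 'wh', 42.4, 61.8, 'shortside angle', -18.2) ('c', 0.5674, 0.2126, 'wh', 43.7, 63.6, 'shortside angle', -18.2) [273 111] [331 154]
stick ('c', 0.6295, 0.3195, 'wh', 19.1, 52.4, 'shortside angle', 10.3) [386 128] [430 162]
reel ('enc', 684.1, 195.3, 51.0, 'ell', array([685.3, 196.5]), array([41.9, 44.1])) [308 215] [351 255]
dish ('enc', 547.9, -26.7, 111.7, 'ell', array([551.1, -33.7]), array([88.1, 98.9])) [ 69 160] [144 241]
bottle [192 168] [228 206]
[[0.57674548 0.1011324  0.09      ]] [[0.57721578 0.10366573 0.06      ]]
cap [[0.57860658 0.09817611 0.085     ]] [203.14754098 195.73770492] [196 187] [212 202]
well ('enc', 393.4, 325.0, 70.0, 'ell', array([393.8, 325.9]), array([58.8, 69.5])) ('enc', 400.3, 322.2, 71.3, 'ell', array([400.7, 323.1]), array([59.9, 70.7]))
```

Call:
step_arm(
  moves=[
    {"slide": [-0.2,-1.2,0.4],"twist": 0,"gripper": 0},
    {"slide": [-0.35,-2.4,1.4],"twist": 0,"gripper": 0},
    {"slide": [-0.35,-2.45,2.6],"twist": 0,"gripper": 0},
    {"slide": [-0.35,-2.45,3.8],"twist": 0,"gripper": 0},
    {"slide": [-0.35,-2.45,5.0],"twist": 0,"gripper": 0},
    {"slide": [-0.35,-2.45,6.2],"twist": 0,"gripper": 0},
    {"slide": [-0.35,-2.45,7.2],"twist": 0,"gripper": 0},
    {"slide": [-0.35,-2.45,8.0],"twist": 0,"gripper": 0},
    {"slide": [-0.35,-2.45,8.45],"twist": 0,"gripper": 0},
    {"slide": [-0.35,-2.45,8.45],"twist": 0,"gripper": 0},
  ],
)

```text
clock: 2.7
position: [0.5759, 0.0995, 0.0451]
tcp_rot: [-0.003, 0.204, 0.979, -0.001]
force: [0.7, 0.6, -0.2]
opening: 1.002
grasp_force: 0.0
```

Run:
```python
from h import *
d=shot('wrist','w2'); s=robot.state(); print(s['position'],s['joints'],s['force'])
```

```text
[0.5772095  0.0995792  0.04686891] [ 5.29753730e-02  5.73334421e-01  1.71909299e+00 -8.82995279e-05
  8.52493661e-01 -1.10669206e+00] [-1.26548161  0.05843172 -0.56381317]
```

View pics/w2.png

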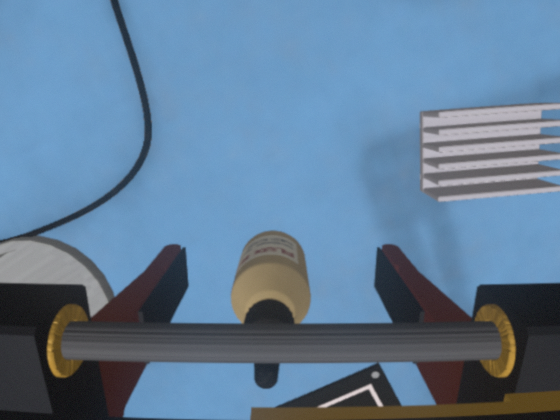

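The bottle stands between the fingers at about (270,290), 3 mm to the left of centre.

Call:
step_arm(
  moves=[
    {"slide": [0,-0.1,0],"twist": 0,"gripper": 0},
    {"slide": [0,-0.1,0],"twist": 0,"gripper": 0.3},
    {"slide": [0,-0.1,0],"twist": 0,"gripper": 0.45},
    {"slide": [0,-0.1,0],"twist": 0,"gripper": 0.55},
    {"slide": [0,-0.1,0],"twist": 0,"gripper": 0.65},
    {"slide": [0,-0.1,0],"twist": 0,"gripper": 1},
    {"slide": [0,-0.1,0],"twist": 0,"gripper": 1},
    {"slide": [0,-0.1,0],"twist": 0,"gripper": 1},
    {"slide": [0,-0.1,0],"twist": 0,"gripper": 1},
    {"slide": [0,-0.1,0],"twist": 0,"gripper": 1},
  ],
)

```text
clock: 3.58
position: [0.5773, 0.0964, 0.0481]
tcp_rot: [-0.0, 0.204, 0.979, -0.0]
force: [0.5, -0.5, 0.3]
opening: 0.379
grasp_force: 30.0
```

Run:
```python
from h import *
Q=[(.3593,1.5112,.23992,.54939,.24100),(.34532,1.37949,.59776,.17174,.30179),(.57333,1.71909,.57721,.09958,.04687)]
A=[];b=[]
for q2,q3,x,y,z in Q:
    A+= [[1,0,np.sin(q2),np.sin(q2+q3)],[0,1,np.cos(q2),np.cos(q2+q3)]]; b+=[np.hypot(x,y),z]
k,res,_,_=np.linalg.lstsq(A,b,rcond=None);print(k,res)
a,c,L1,L2=k
from scipy.optimize import fsolve
for r,z in ((.514,.05),(.514,.2),(.556,.035),(.556,.15)):
    q=fsolve(lambda q:[a+L1*np.sin(q[0])+L2*np.sin(q.sum())-r,c+L1*np.cos(q[0])+L2*np.cos(q.sum())-z],[.5,1.6])
    e=(a+L1*np.sin(q[0]),c+L1*np.cos(q[0]));print(r,z,q,'elbow r, h above b',e, 'wrist above tcp = -Lt unknown; forearm slope',q.sum())
```

```text
[0.06639257 0.03426693 0.35627672 0.43382518] [8.67634711e-05]
0.514 0.05 [0.4166523  1.95036849] elbow r, h above b (np.float64(0.21057827078770344), np.float64(0.3600637702432864)) wrist above tcp = -Lt unknown; forearm slope 2.3670207958389486
0.514 0.2 [0.15713043 1.85716222] elbow r, h above b (np.float64(0.12214440567838361), np.float64(0.38615445354488276)) wrist above tcp = -Lt unknown; forearm slope 2.014292648332678
0.556 0.035 [0.53542169 1.81726889] elbow r, h above b (np.float64(0.24816629548359162), np.float64(0.3406839834554714)) wrist above tcp = -Lt unknown; forearm slope 2.3526905777463147
0.556 0.15 [0.33254948 1.77282482] elbow r, h above b (np.float64(0.1827004936707132), np.float64(0.371024356009652)) wrist above tcp = -Lt unknown; forearm slope 2.105374293781897
```

Call:
step_arm(
  moves=[
    {"slide": [0,0,-1.0],"twist": 0,"gripper": 1},
    {"slide": [0,0,-2.2],"twist": 0,"gripper": 1},
    {"slide": [0.4,0.2,-3.4],"twist": 0,"gripper": 1},
    {"slide": [1.2,0.6,-4.4],"twist": 0,"gripper": 1},
    {"slide": [2.2,1.2,-4.6],"twist": 0,"gripper": 1},
    {"slide": [3.3,1.8,-4.6],"twist": 0,"gripper": 1},
    {"slide": [4.4,2.4,-4.6],"twist": 0,"gripper": 1},
    {"slide": [5.3,2.9,-4.6],"twist": 0,"gripper": 1},
    {"slide": [6.0,3.3,-4.6],"twist": 0,"gripper": 1},
    {"slide": [6.0,3.3,-4.6],"twist": 0,"gripper": 1},
  ],
)

```text
clock: 4.42
position: [0.4486, 0.2619, 0.186]
tcp_rot: [-0.001, 0.203, 0.979, 0.0]
force: [0.6, -0.0, -0.3]
opening: 0.386
grasp_force: 30.0
```

Run:
```python
from m import *
d=shot('wrist','w3'); s=robot.state(); print(s['position'],s['joints'],s['force'],s['opening'])
print(proj(d,[.399,.324,.022]))
x,y=proj(d,[.399,.324,.022])[0].astype(int)
b=[max(0,x-75),max(0,y-75),min(560,x+75),min(420,y+75)];print(b)
c=roi(d,b,lambda h:h[...,2]<90);print(circ(d,c,.022),c.min(0),c.max(0))
```

```text
[0.45030784 0.26055852 0.1860719 ] [ 3.91582621e-01  3.06033076e-01  1.74789858e+00  2.33937540e-04
  1.08847305e+00 -7.70895983e-01] [ 1.13780721  0.02758885 -0.62087049] 0.37977614081965316
[[327.18540731 110.00919217]]
[np.int64(252), np.int64(35), np.int64(402), np.int64(185)]
('enc', 398.9, 326.6, 56.8, 'ell', array([399.2, 330.1]), array([44.3, 54.8])) [301  71] [364 143]
```

View pics/w3.png

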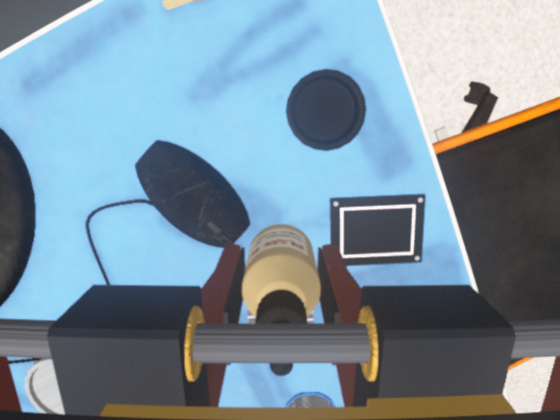

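The well's rim is a circle centred at about (326,109), where the predicted centre projects to (327,110). The bottle is held upright.

Call:
step_arm(
  moves=[
    {"slide": [0.8,0.4,0],"twist": 0,"gripper": 1},
    {"slide": [1.8,0.9,0.2],"twist": 0,"gripper": 1},
    {"slide": [2.4,1.25,0.8],"twist": 0,"gripper": 1},
    {"slide": [2.43,1.26,1.6],"twist": 0,"gripper": 1},
    {"slide": [2.43,1.26,2.4],"twist": 0,"gripper": 1},
    {"slide": [2.43,1.26,3.2],"twist": 0,"gripper": 1},
    {"slide": [2.43,1.26,3.8],"twist": 0,"gripper": 1},
    {"slide": [2.43,1.26,4.2],"twist": 0,"gripper": 1},
    {"slide": [2.43,1.26,4.45],"twist": 0,"gripper": 1},
    {"slide": [2.43,1.26,4.45],"twist": 0,"gripper": 1},
  ],
)

```text
clock: 5.3
position: [0.4006, 0.3221, 0.0514]
tcp_rot: [-0.001, 0.205, 0.979, -0.001]
force: [0.3, -0.4, -1.0]
opening: 0.38
grasp_force: 30.0
```

Run:
```python
from m import *
d=shot('wrist','w4'); s=robot.state(); print(s['position'],s['force'],s['opening'])
```

```text
[0.40088307 0.32240103 0.05214448] [ 0.71145352 -0.57568917 -0.11370791] 0.3802825874862758
```

View pics/w4.png

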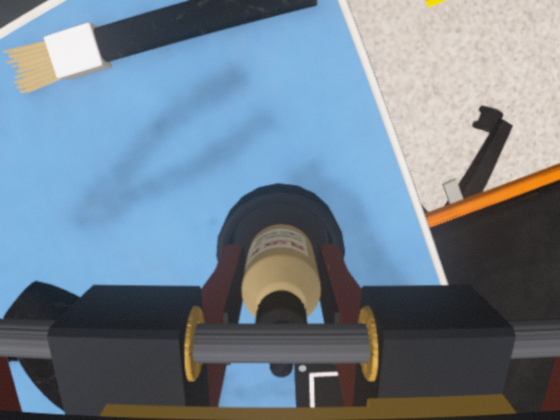

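The bottle is centred in the well, its base about 1 mm above the floor.

Call:
step_arm(
  moves=[
    {"slide": [0,0,0.03],"twist": 0,"gripper": 1},
    {"slide": [0,0,0.03],"twist": 0,"gripper": 0.5},
    {"slide": [0,0,0.03],"twist": 0,"gripper": 0.3},
    {"slide": [0,0,0.03],"twist": 0,"gripper": 0},
    {"slide": [0,0,0.03],"twist": 0,"gripper": 0},
    {"slide": [0,0,0.03],"twist": 0,"gripper": 0},
    {"slide": [0,0,-0.3],"twist": 0,"gripper": 0},
    {"slide": [0,0,-1.2],"twist": 0,"gripper": 0},
    {"slide": [0,0,-2.4],"twist": 0,"gripper": 0},
    {"slide": [0,0,-3.6],"twist": 0,"gripper": 0},
  ],
)

```text
clock: 6.18
position: [0.3994, 0.3225, 0.1619]
tcp_rot: [-0.001, 0.204, 0.979, -0.001]
force: [1.1, -0.2, -0.5]
opening: 0.992
grasp_force: 0.0
```

Call:
step_arm(
  moves=[
    {"slide": [-0.8,0,-0.8],"twist": 0,"gripper": 0},
    {"slide": [-1.9,0,-1.4],"twist": 0,"gripper": 0},
    {"slide": [-3.1,0,-1.4],"twist": 0,"gripper": 0},
    {"slide": [-4.4,0,-1.4],"twist": 0,"gripper": 0},
    {"slide": [-5.7,-0.1,-1.4],"twist": 0,"gripper": 0},
    {"slide": [-7.0,-0.1,-1.4],"twist": 0,"gripper": 0},
    {"slide": [-8.2,-0.1,-1.4],"twist": 0,"gripper": 0},
    {"slide": [-9.2,-0.1,-1.4],"twist": 0,"gripper": 0},
    {"slide": [-10.0,-0.1,-1.4],"twist": 0,"gripper": 0},
    {"slide": [-10.0,-0.1,-1.4],"twist": 0,"gripper": 0},
  ],
)

```text
clock: 7.02
position: [0.6785, 0.1976, 0.2032]
tcp_rot: [0.002, 0.206, 0.979, 0.0]
force: [-0.0, 0.1, -0.5]
opening: 0.999
grasp_force: 0.0
```

Run:
```python
from m import *
d=shot('wrist','w5'); s=robot.state(); print(s['position'],s['joints'],s['force'],s['opening'])
print(proj(d,[.684,.195,.036]),proj(d,s['position']))
```

```text
[0.67597598 0.19879497 0.20297488] [ 1.88248956e-01  5.39451014e-01  1.30575769e+00 -3.40056120e-04
  1.29538263e+00 -9.68392884e-01] [0.10568707 0.21713332 0.28291828] 1.0029251240274784
[[279.58690328 201.55380311]] [[279.57900002 280.30712425]]
```

View pics/w5.png

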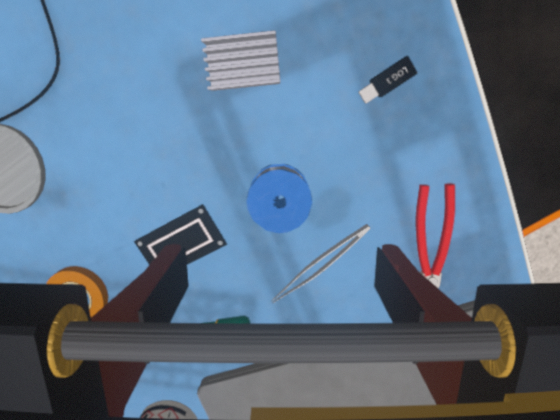

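The reel's hub shows at (280,201), where the predicted centre falls. The tweezers at (368,228) are clear of the fingers.

Call:
step_arm(
  moves=[
    {"slide": [-0.31,0,0.6],"twist": 0,"gripper": 0},
    {"slide": [-0.31,0,1.5],"twist": 0,"gripper": 0},
    {"slide": [-0.31,0,2.5],"twist": 0,"gripper": 0},
    {"slide": [-0.31,0,3.5],"twist": 0,"gripper": 0},
    {"slide": [-0.31,0,4.4],"twist": 0,"gripper": 0},
    {"slide": [-0.31,0,5.2],"twist": 0,"gripper": 0},
    {"slide": [-0.31,0,5.6],"twist": 0,"gripper": 0},
    {"slide": [-0.31,0,5.75],"twist": 0,"gripper": 0},
    {"slide": [-0.31,0,5.75],"twist": 0,"gripper": 0.2},
    {"slide": [-0.31,0,5.75],"twist": 0,"gripper": 0.3},
  ],
)

```text
clock: 7.9
position: [0.6832, 0.1969, 0.0315]
tcp_rot: [0.001, 0.204, 0.979, 0.0]
force: [-0.5, 0.4, 0.2]
opening: 0.887
grasp_force: 0.0
```

Call:
step_arm(
  moves=[
    {"slide": [0,0,0],"twist": 0,"gripper": 1},
    {"slide": [0,0,0],"twist": 0,"gripper": 1},
    {"slide": [0,0,0],"twist": 0,"gripper": 1},
    {"slide": [0,0,0],"twist": 0,"gripper": 1},
    {"slide": [0,0,0],"twist": 0,"gripper": 1},
    {"slide": [0,0,-0.2],"twist": 0,"gripper": 1},
    {"slide": [0,0,-0.6],"twist": 0,"gripper": 1},
    {"slide": [0,0,-1.2],"twist": 0,"gripper": 1},
    {"slide": [0,0,-2.0],"twist": 0,"gripper": 1},
    {"slide": [0,0,-3.0],"twist": 0,"gripper": 1},
  ],
)

```text
clock: 8.73
position: [0.681, 0.1963, 0.1197]
tcp_rot: [-0.002, 0.204, 0.979, -0.001]
force: [-0.2, -0.4, -1.8]
opening: 0.628
grasp_force: 30.0
```

Run:
```python
from m import *
d=shot('wrist','w6'); s=robot.state(); print(s['position'],s['joints'],s['force'],s['opening'],s['grasp_force'])
print(rot(s['tcp_rot']).round(4), tool([.5535-s['position'][0],-.0365-s['position'][1],0]))
S=shot('side','s6')
for fn,z in(('s6',.009),('s6',.006)):
  D=load(fn);c=roi(D,(205,170,260,215),lambda h:h[...,1]<60);print(circ(D,c,z),c.min(0),c.max(0))
D=load('w1');c=roi(D,(70,168,150,246),lambda h:(h[...,1]<95)&(h[...,2]>110));print(circ(D,c,.009),c.min(0),c.max(0))
```

```text
[0.68526582 0.19723359 0.12768815] [ 1.83390109e-01  6.17025587e-01  1.36137583e+00  1.76297151e-04
  1.15614176e+00 -9.75827758e-01] [1.81652051 0.72935257 1.57927543] 0.6313645888346205 29.99958425760269
[[-0.9164  0.4001  0.0069]
 [ 0.4001  0.9165  0.0014]
 [-0.0057  0.0041 -1.    ]] [ 0.908 -8.898 -0.042]
('enc', 556.2, -13.3, 137.3, 'ell', array([557.2, -25. ]), array([ 79.3, 130.7])) [215 179] [259 214]
('enc', 554.6, -14.9, 137.7, 'ell', array([555.6, -26.7]), array([ 79.5, 131.1])) [215 179] [259 214]
('enc', 553.4, -36.1, 90.5, 'ell', array([555. , -35.9]), array([86. , 88.1])) [ 74 170] [144 241]
```

Call:
step_arm(
  moves=[
    {"slide": [0,-0.5,-0.1],"twist": 0,"gripper": 1},
    {"slide": [0.1,-1.5,-0.2],"twist": 0,"gripper": 1},
    {"slide": [0.25,-2.6,-0.2],"twist": 0,"gripper": 1},
    {"slide": [0.35,-3.8,-0.2],"twist": 0,"gripper": 1},
    {"slide": [0.45,-5.0,-0.2],"twist": 0,"gripper": 1},
    {"slide": [0.55,-6.2,-0.2],"twist": 0,"gripper": 1},
    {"slide": [0.7,-7.3,-0.2],"twist": 0,"gripper": 1},
    {"slide": [0.8,-8.2,-0.2],"twist": 0,"gripper": 1},
    {"slide": [0.85,-8.85,-0.2],"twist": 0,"gripper": 1},
    {"slide": [0.85,-8.85,-0.2],"twist": 0,"gripper": 1},
  ],
)

```text
clock: 9.67
position: [0.5489, -0.0396, 0.1249]
tcp_rot: [-0.002, 0.206, 0.979, -0.001]
force: [-0.2, -0.7, -3.5]
opening: 0.632
grasp_force: 30.0
```

Run:
```python
from m import *
d=shot('wrist','w7'); s=robot.state(); print(s['position'],s['joints'],s['force'],s['opening'],s['grasp_force'])
print(tool([.5545-s['position'][0],-.036-s['position'][1],0]))
```

```text
[ 0.55041571 -0.0382341   0.1251352 ] [-1.94313546e-01  4.25273728e-01  1.73962722e+00 -4.42351098e-04
  9.79944288e-01 -1.34998695e+00] [-0.11296002  0.73365279 -2.51492423] 0.6329941016425239 29.99934732913971
[-0.095  0.123 -0.   ]
```

View pics/w7.png

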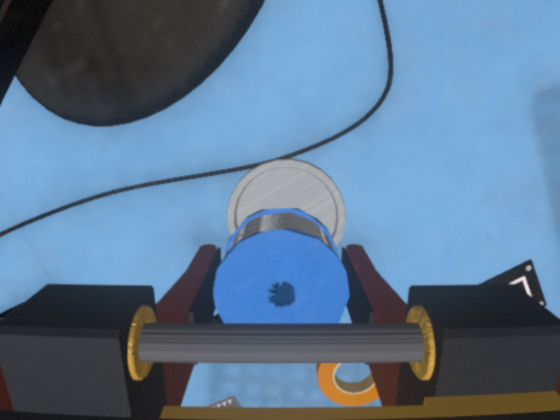

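The dish's centre shows at (286,215), 3 mm to the right of the reel's axis. The reel is held level.

Call:
step_arm(
  moves=[
    {"slide": [-0.1,0.12,0.2],"twist": 0,"gripper": 1},
    {"slide": [-0.1,0.12,0.7],"twist": 0,"gripper": 1},
    {"slide": [-0.1,0.12,1.3],"twist": 0,"gripper": 1},
    {"slide": [-0.1,0.12,1.9],"twist": 0,"gripper": 1},
    {"slide": [-0.1,0.12,2.4],"twist": 0,"gripper": 1},
    {"slide": [-0.1,0.12,2.7],"twist": 0,"gripper": 1},
    {"slide": [-0.1,0.12,2.9],"twist": 0,"gripper": 1},
    {"slide": [-0.1,0.12,2.95],"twist": 0,"gripper": 1},
    {"slide": [-0.1,0.12,3.0],"twist": 0,"gripper": 1},
    {"slide": [-0.1,0.12,3.0],"twist": 0,"gripper": 1},
  ],
)

```text
clock: 10.55
position: [0.5577, -0.0344, 0.0364]
tcp_rot: [0.0, 0.204, 0.979, -0.0]
force: [0.0, -0.1, -2.5]
opening: 0.634
grasp_force: 30.0
```

Run:
```python
from m import *
s=robot.state(); print(s['position'],s['force'],s['opening'])
```

```text
[ 0.55771159 -0.03437772  0.03642643] [ 0.03432594 -0.07069426 -2.45490947] 0.6341716177839396
```

Call:
step_arm(
  moves=[
    {"slide": [0.07,-0.09,0.05],"twist": 0,"gripper": 1},
    {"slide": [0.07,-0.09,0.09],"twist": 0,"gripper": 1},
    {"slide": [0.07,-0.09,0.09],"twist": 0,"gripper": 0.3},
    {"slide": [0.07,-0.09,0.09],"twist": 0,"gripper": 0},
    {"slide": [0.07,-0.09,0.09],"twist": 0,"gripper": 0},
    {"slide": [0.07,-0.09,0.09],"twist": 0,"gripper": 0},
    {"slide": [0.07,-0.09,-0.5],"twist": 0,"gripper": 0},
    {"slide": [0.07,-0.09,-1.5],"twist": 0,"gripper": 0},
    {"slide": [0.07,-0.09,-2.7],"twist": 0,"gripper": 0},
    {"slide": [0.07,-0.09,-4.0],"twist": 0,"gripper": 0},
  ],
)

```text
clock: 11.38
position: [0.553, -0.036, 0.1565]
tcp_rot: [-0.001, 0.205, 0.979, -0.0]
force: [1.4, -0.4, -0.2]
opening: 0.998
grasp_force: 0.0
```

Run:
```python
from m import *
s=robot.state(); print(s['position'],s['force'],s['opening'])
M=rot(s['tcp_rot']); print('y ang',np.degrees(np.arctan2(M[1,1],M[0,1])))
D=load('w5');c=roi(D,(195,20,290,100),lambda h:h[...,1]<95);print('sink',rect(D,c,.0245),c.min(0),c.max(0))
D=load('w5');c=roi(D,(350,45,425,110),lambda h:(h[...,2]<110)|(h[...,1]<95));print('stick',rect(D,c,.008),rect(D,c,.004))
D=load('w3');print('sinkpad',rect(D,roi(D,(330,195,425,265),white),.003))
D=load('w5');print('stickpad',rect(D,roi(D,(140,205,225,265),white),.003))
```

```text
[ 0.55300472 -0.03598062  0.156542  ] [ 1.44542218 -0.36064934 -0.17548793] 0.9980865320847181
y ang 66.39846429030536
sink ('c', 0.5672, 0.2122, 'wh', 42.5, 61.6, 'shortside angle', -18.1) [200  30] [280  91]
stick ('c', 0.6296, 0.3191, 'wh', 17.8, 52.0, 'shortside angle', 10.2) ('c', 0.6299, 0.3202, 'wh', 18.0, 52.6, 'shortside angle', 10.2)
sinkpad ('c', 0.5174, 0.3284, 'wh', 49.4, 69.4, 'shortside angle', -20.8)
stickpad ('c', 0.6902, 0.0861, 'wh', 26.1, 60.0, 'shortside angle', 4.1)
```

Call:
step_arm(
  moves=[
    {"slide": [0.2,0.6,-0.5],"twist": 1.0,"gripper": 0},
    {"slide": [0.5,1.5,-1.0],"twist": 2.4,"gripper": 0},
    {"slide": [0.9,2.5,-1.0],"twist": 3.8,"gripper": 0},
    {"slide": [1.3,3.6,-1.0],"twist": 5.2,"gripper": 0},
    {"slide": [1.7,4.7,-1.0],"twist": 6.6,"gripper": 0},
    {"slide": [2.1,5.7,-1.0],"twist": 8.0,"gripper": 0},
    {"slide": [2.5,6.7,-1.0],"twist": 9.4,"gripper": 0},
    {"slide": [2.8,7.5,-1.0],"twist": 10.8,"gripper": 0},
    {"slide": [2.88,7.75,-1.0],"twist": 12.2,"gripper": 0},
    {"slide": [2.88,7.75,-1.0],"twist": 13.6,"gripper": 0},
  ],
)

```text
clock: 12.22
position: [0.568, 0.2142, 0.1861]
tcp_rot: [-0.0, 0.718, 0.696, 0.0]
force: [1.1, 0.2, -0.7]
opening: 0.998
grasp_force: 0.0
```

```bash
cat > st.py <<'E'
import sys
from m import *
x,y=map(float,sys.argv[1:3]); s=robot.state(); p=s['position']; M=rot(s['tcp_rot']); print(p,s['force'],'open mm',s['opening']*88)
a=np.degrees(np.arctan2(M[1,1],M[0,1]));print('y ang',a,'q',s['joints'].round(2),'tool',tool([x-p[0],y-p[1],0]))
if len(sys.argv)>3: print('twist',((a-float(sys.argv[3])+90)%180-90)/5)
E
python3 st.py .567 .2122 -18.2
```

```text
[0.56799085 0.2141872  0.18611332] [ 1.06109546  0.24329908 -0.6618568 ] open mm 87.80368009910723
y ang -1.7778590843924165 q [0.25 0.42 1.56 0.   1.16 0.28] tool [-0.067 -0.031 -0.   ]
twist 3.284428183121517
```

Call:
step_arm(
  moves=[
    {"slide": [-0.07,-0.03,0.3],"twist": 1.3,"gripper": 0},
    {"slide": [-0.07,-0.03,1.0],"twist": 2.6,"gripper": 0},
    {"slide": [-0.07,-0.03,1.9],"twist": 3.28,"gripper": 0},
    {"slide": [-0.07,-0.03,2.9],"twist": 3.28,"gripper": 0},
    {"slide": [-0.07,-0.03,3.8],"twist": 3.28,"gripper": 0},
    {"slide": [-0.07,-0.03,4.6],"twist": 3.28,"gripper": 0},
    {"slide": [-0.07,-0.03,5.2],"twist": 3.28,"gripper": 0},
    {"slide": [-0.07,-0.03,5.4],"twist": 3.28,"gripper": 0},
    {"slide": [-0.07,-0.03,5.4],"twist": 3.28,"gripper": 0},
    {"slide": [-0.07,-0.03,5.4],"twist": 3.28,"gripper": 0.2},
  ],
)

```text
clock: 13.05
position: [0.5674, 0.2095, 0.0245]
tcp_rot: [0.0, 0.809, 0.588, 0.0]
force: [1.0, -0.1, 0.5]
opening: 0.959
grasp_force: 0.0
```

```bash
python3 st.py .567 .2122 -18.2; python3 -c "
from h import *
shot('wrist','w8')"
```

```text
[0.5673935  0.20949175 0.0245262 ] [ 0.95071487 -0.06339052  0.48387957] open mm 84.39303553317289
y ang -17.99347755206125 q [ 0.24  0.62  1.69 -0.    0.83  0.55] tool [ 0.082 -0.04  -0.   ]
twist 0.04130448958775048
```

View pics/w8.png

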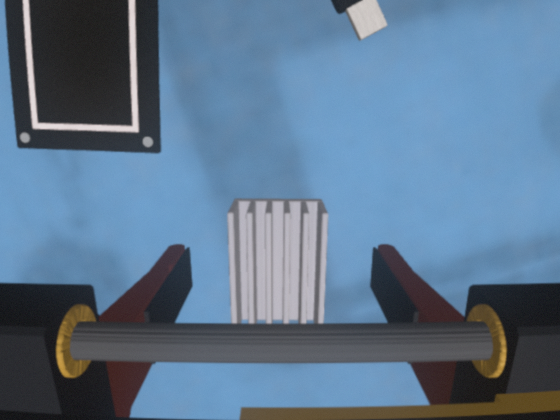

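The heat sink lies between the fingers, centred at (278,262) and parallel to them.

Call:
step_arm(
  moves=[
    {"slide": [0.08,-0.04,0.08],"twist": 0,"gripper": 0.3},
    {"slide": [0.08,-0.04,0.08],"twist": 0,"gripper": 0.45},
    {"slide": [0.08,-0.04,0.08],"twist": 0,"gripper": 0.6},
    {"slide": [0.08,-0.04,0.08],"twist": 0,"gripper": 1},
    {"slide": [0.08,-0.04,0.08],"twist": 0,"gripper": 1},
    {"slide": [0.08,-0.04,0.08],"twist": 0,"gripper": 1},
    {"slide": [0.08,-0.04,0],"twist": 0,"gripper": 1},
    {"slide": [0.08,-0.04,-0.6],"twist": 0,"gripper": 1},
    {"slide": [0.08,-0.04,-1.6],"twist": 0,"gripper": 1},
    {"slide": [0.08,-0.04,-2.6],"twist": 0,"gripper": 1},
  ],
)

```text
clock: 13.93
position: [0.5653, 0.2117, 0.1019]
tcp_rot: [-0.001, 0.809, 0.588, -0.002]
force: [0.4, -0.1, -1.5]
opening: 0.455
grasp_force: 30.0
```

```bash
python3 st.py .5176 .3286 -20.9
```

```text
[0.56534742 0.21165377 0.10193415] [ 0.44303369 -0.13664811 -1.49363384] open mm 40.01950673657798
y ang -18.00046107583874 q [ 0.24  0.52  1.64 -0.    0.99  0.56] tool [ 3.216e+00 -2.718e+00  2.000e-03]
twist 0.5799077848322526
```

Call:
step_arm(
  moves=[
    {"slide": [0.4,-0.3,-0.2],"twist": 0,"gripper": 1},
    {"slide": [1.0,-0.9,-0.2],"twist": 0.2,"gripper": 1},
    {"slide": [1.7,-1.5,-0.2],"twist": 0.4,"gripper": 1},
    {"slide": [2.4,-2.1,-0.2],"twist": 0.55,"gripper": 1},
    {"slide": [3.0,-2.55,-0.2],"twist": 0.55,"gripper": 1},
    {"slide": [3.2,-2.7,-0.2],"twist": 0.55,"gripper": 1},
    {"slide": [3.2,-2.7,0.3],"twist": 0.55,"gripper": 1},
    {"slide": [3.2,-2.7,0.9],"twist": 0.55,"gripper": 1},
    {"slide": [3.2,-2.7,1.3],"twist": 0.55,"gripper": 1},
    {"slide": [3.2,-2.7,1.3],"twist": 0.55,"gripper": 1},
  ],
)

```text
clock: 14.77
position: [0.517, 0.3272, 0.0601]
tcp_rot: [-0.0, 0.823, 0.568, -0.003]
force: [-0.4, -0.8, -1.0]
opening: 0.456
grasp_force: 30.0
```

```bash
python3 st.py .5176 .3286 -20.9; python3 -c "
from h import *
d=shot('wrist','w9')
s=robot.state();M=rot(s['tcp_rot']);print(M.round(3))
"
```

```text
[0.51704158 0.3272081  0.06008053] [-0.37830822 -0.84315338 -0.95861421] open mm 40.14951401871235
y ang -20.7409952020178 q [ 0.45  0.58  1.65 -0.    0.92  0.81] tool [ 0.05   0.001 -0.   ]
twist 0.03180095959643836
[[ 0.354  0.935 -0.004]
 [ 0.935 -0.354 -0.002]
 [-0.003 -0.003 -1.   ]]
```

View pics/w9.png

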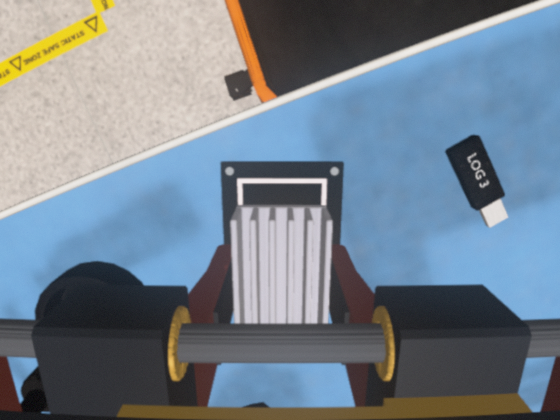

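The heat sink is square over the pad. Its front top edge is at row 207 and the rectangle's far edge at row 180, so I'll check how far along the grip it sits.

```bash
python3 -c "
from h import *
d=load('w9');s=robot.state();M=rot(s['tcp_rot'])
print((onz(d,[(281,207),(236,215),(329,215)],.0626)-s['position'])@M)
print((onz(d,[(281,180),(238,190),(327,190)],.003)-np.array([.5176,.3286,.003]))@M)"
```

```text
[[ 0.0347957  -0.00079902 -0.00136069]
 [ 0.03158292 -0.01812923 -0.00130284]
 [ 0.03163353  0.01767606 -0.00140164]]
[[ 3.27814382e-02 -3.55609537e-04 -1.02184690e-04]
 [ 2.72871750e-02 -2.35592544e-02 -2.09664249e-05]
 [ 2.73451450e-02  2.44551331e-02 -1.53431746e-04]]
```

```bash
python3 -c "
from h import *
d=load('w9');im=d['img'].mean(2).astype(int)
print(im[170:226:1,262:300:2])" | head -60; python3 -c "
from h import *
im=cv2.imread('pics/w9.png')[150:250,210:350];cv2.imwrite('pics/c9.png',cv2.resize(im,None,fx=5,fy=5,interpolation=cv2.INTER_CUBIC))"
```

```text
[[ 65  65  62 ...  60  61  61]
 [ 63  63  65 ...  62  58  59]
 [ 64  62  64 ...  58  61  61]
 ...
 [205 204 206 ... 197 204 207]
 [205 202 208 ... 198 205 205]
 [205 204 207 ... 197 204 208]]
```

View pics/c9.png

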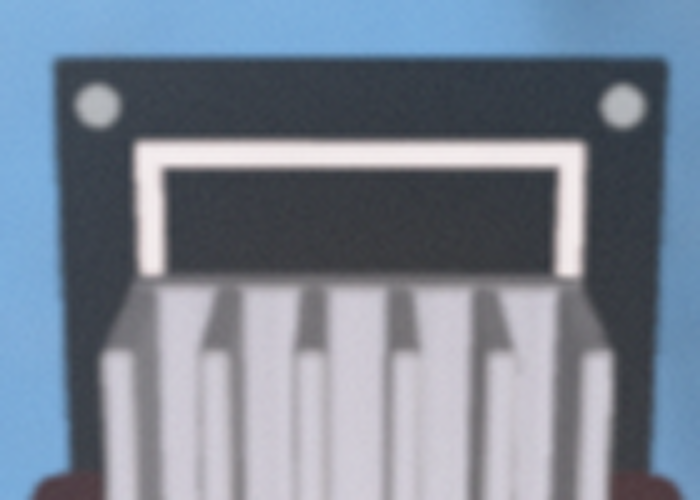

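The crop shows the fin tops' front edge at row 220, columns 230.4 to 332.8, the base's front edge at row 206.6, and the rectangle's outer edge at row 178, columns 237 to 327.

```bash
python3 -c "
from h import *
d=load('w9');s=robot.state();M=rot(s['tcp_rot'])
print((onz(d,[(230.4,220),(332.8,220)],.0626)-s['position'])@M)
print((onz(d,[(281,206.6)],.043)-s['position'])@M)
print((onz(d,[(237,178.3),(327,178.3)],.003)-s['position'])@M)"
```

```text
[[ 0.02956507 -0.02036419 -0.00129033]
 [ 0.02962309  0.01921701 -0.00139956]]
[[ 0.02976695 -0.00080501  0.01825532]]
[[ 0.03483584 -0.02438038  0.05830467]
 [ 0.03488868  0.02378314  0.05817181]]
```

Call:
step_arm(
  moves=[
    {"slide": [0.04,0,0.2],"twist": 0.03,"gripper": 1},
    {"slide": [0.04,0,0.5],"twist": 0.03,"gripper": 1},
    {"slide": [0.04,0,0.8],"twist": 0.03,"gripper": 1},
    {"slide": [0.04,0,1.0],"twist": 0.03,"gripper": 1},
    {"slide": [0.04,0,1.05],"twist": 0.03,"gripper": 1},
    {"slide": [0.04,0,1.1],"twist": 0.03,"gripper": 1},
    {"slide": [0.04,0,1.1],"twist": 0.03,"gripper": 1},
    {"slide": [0.04,0,1.1],"twist": 0.03,"gripper": 1},
    {"slide": [0.04,0,1.1],"twist": 0.03,"gripper": 1},
    {"slide": [0.04,0,1.1],"twist": 0.03,"gripper": 1},
  ],
)

```text
clock: 15.65
position: [0.52, 0.3296, 0.0305]
tcp_rot: [0.0, 0.824, 0.567, 0.0]
force: [-0.4, 0.3, -1.7]
opening: 0.458
grasp_force: 30.0
```

```bash
python3 -c "
from h import *
d=shot('wrist','w10')"; python3 st.py .5176 .3286 -20.9; python3 -c "
from h import *
im=cv2.imread('pics/w10.png')[150:270,200:360];cv2.imwrite('pics/c10.png',cv2.resize(im,None,fx=5,fy=5,interpolation=cv2.INTER_CUBIC))"
```

```text
[0.51995307 0.32962672 0.0304675 ] [-0.02659543  0.54388369 -1.61544547] open mm 39.72707726206345
y ang -20.894848549158144 q [ 0.45  0.63  1.66 -0.    0.85  0.82] tool [-0.06  -0.061 -0.   ]
twist 0.0010302901683701294
```

View pics/c10.png

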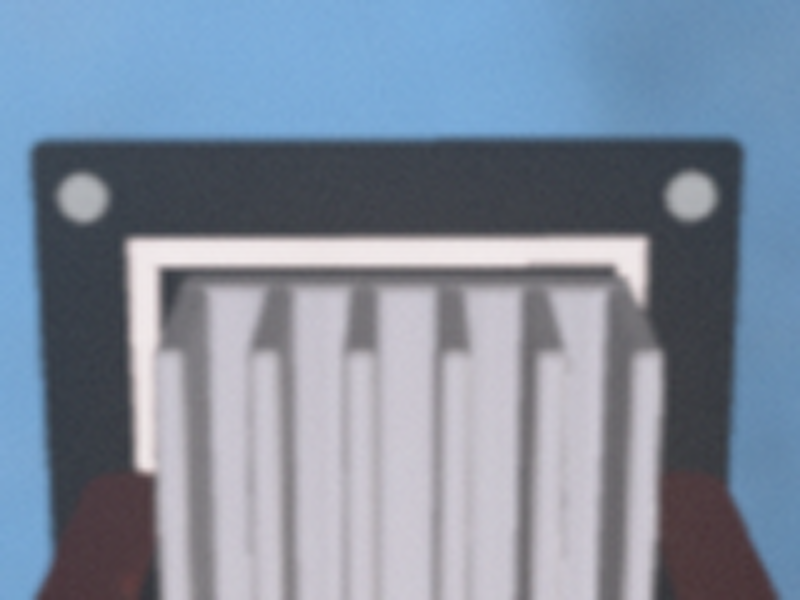

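The rectangle shows a wider gap on the left than the right, which agrees with the measured 2 to 3 mm shift to the right. I'll correct it while lowering.

Call:
step_arm(
  moves=[
    {"slide": [-0.05,-0.07,0],"twist": 0,"gripper": 1},
    {"slide": [-0.05,-0.07,0.05],"twist": 0,"gripper": 1},
    {"slide": [-0.05,-0.07,0.1],"twist": 0,"gripper": 1},
    {"slide": [-0.05,-0.07,0.12],"twist": 0,"gripper": 1},
    {"slide": [-0.05,-0.07,0.12],"twist": 0,"gripper": 1},
    {"slide": [-0.05,-0.07,0.12],"twist": 0,"gripper": 1},
    {"slide": [-0.05,-0.07,0.12],"twist": 0,"gripper": 1},
    {"slide": [-0.05,-0.07,0.12],"twist": 0,"gripper": 1},
    {"slide": [-0.05,-0.07,0.12],"twist": 0,"gripper": 1},
    {"slide": [-0.05,-0.07,0.12],"twist": 0,"gripper": 1},
  ],
)

```text
clock: 16.53
position: [0.5173, 0.3288, 0.0266]
tcp_rot: [0.0, 0.824, 0.567, -0.0]
force: [-0.1, 0.1, -1.1]
opening: 0.45
grasp_force: 30.0
```

```bash
python3 st.py .5176 .3286 -20.9
```

```text
[0.5172577  0.3288469  0.02658069] [-0.11611792  0.06372479 -1.12062218] open mm 39.62467756366288
y ang -20.893428832853946 q [ 0.45  0.63  1.67 -0.    0.84  0.82] tool [-0.004  0.014  0.   ]
twist 0.0013142334292098213
```

Call:
step_arm(
  moves=[
    {"slide": [0,0,0.03],"twist": 0,"gripper": 1},
    {"slide": [0,0,0.04],"twist": 0,"gripper": 1},
    {"slide": [0,0,0.04],"twist": 0,"gripper": 0.45},
    {"slide": [0,0,0.04],"twist": 0,"gripper": 0.2},
    {"slide": [0,0,0.04],"twist": 0,"gripper": 0},
    {"slide": [0,0,0.04],"twist": 0,"gripper": 0},
    {"slide": [0,0,-0.4],"twist": 0,"gripper": 0},
    {"slide": [0,0,-1.4],"twist": 0,"gripper": 0},
    {"slide": [0,0,-2.6],"twist": 0,"gripper": 0},
    {"slide": [0,0,-4.0],"twist": 0,"gripper": 0},
  ],
)

```text
clock: 17.37
position: [0.5158, 0.3281, 0.1459]
tcp_rot: [-0.0, 0.824, 0.567, -0.002]
force: [1.5, -0.9, 0.4]
opening: 0.987
grasp_force: 0.0
```

```bash
python3 st.py .6296 .3195 10.2; python3 -c "
from h import *
d=shot('wrist','w11')
print(proj(d,[[.6296,.3195,.004]]))
im=cv2.imread('pics/w11.png');cv2.imwrite('pics/c11.png',cv2.resize(im[140:350,180:460],None,fx=2.8,fy=2.8,interpolation=cv2.INTER_CUBIC))"
```

```text
[0.51581386 0.32812827 0.14589678] [ 1.45387149 -0.86950002  0.35236135] open mm 86.8690753103583
y ang -20.898093349827466 q [ 0.45  0.47  1.59 -0.    1.09  0.82] tool [ 1.084  3.646 -0.013]
twist -6.219618669965493
[[425.26772578 161.66935539]]
```

View pics/w11.png

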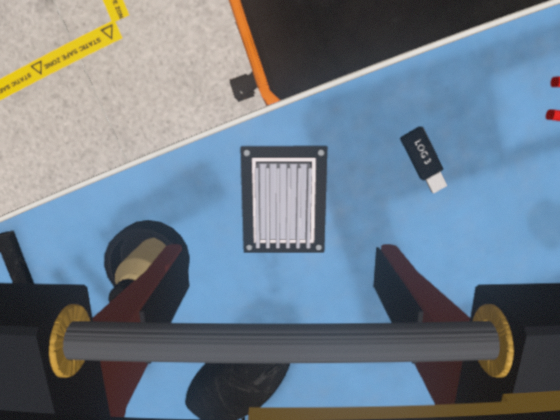

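The heat sink lies inside its rectangle at (283,203), and the bottle stands in the well at (145,262). All the picture views are used, so from here I measure by numbers.

Call:
step_arm(
  moves=[
    {"slide": [0.1,0.5,0],"twist": -0.8,"gripper": 0},
    {"slide": [0.3,1.2,0],"twist": -2.0,"gripper": 0},
    {"slide": [0.6,2.0,0],"twist": -3.2,"gripper": 0},
    {"slide": [0.9,2.9,0.4],"twist": -4.4,"gripper": 0},
    {"slide": [1.08,3.5,0.8],"twist": -5.6,"gripper": 0},
    {"slide": [1.08,3.65,1.2],"twist": -6.22,"gripper": 0},
    {"slide": [1.08,3.65,1.5],"twist": -6.22,"gripper": 0},
    {"slide": [1.08,3.65,1.5],"twist": -6.22,"gripper": 0},
    {"slide": [1.08,3.65,1.5],"twist": -6.22,"gripper": 0},
    {"slide": [1.08,3.65,1.5],"twist": -6.22,"gripper": 0},
  ],
)

```text
clock: 18.25
position: [0.6304, 0.3204, 0.1017]
tcp_rot: [-0.0, 0.642, 0.767, -0.0]
force: [-0.3, 0.5, 0.4]
opening: 0.997
grasp_force: 0.0
```

```bash
python3 -c "
from m import *
d=shot('wrist','w12')
p=proj(d,[.6296,.3195,.006])[0];print(p);x,y=p.astype(int)
f=lambda h:(h[...,2]<100)|(h[...,1]<95)
c=roi(d,(x-70,max(0,y-100),x+70,min(y+85,300)),f);print(rect(d,c,.008),rect(d,c,.004),c.min(0),c.max(0))
d=load('w11');c=roi(d,(395,110,460,205),f);print(rect(d,c,.008),rect(d,c,.004))
"; python3 st.py .6296 .3195 10.2
```

```text
[279.00712247 221.75780684]
('c', 0.6294, 0.3209, 'wh', 17.1, 51.1, 'shortside angle', 10.2) ('c', 0.6296, 0.3197, 'wh', 17.4, 52.0, 'shortside angle', 10.2) [266 182] [292 257]
('c', 0.6288, 0.3208, 'wh', 18.7, 52.3, 'shortside angle', 10.4) ('c', 0.63, 0.3198, 'wh', 19.0, 53.0, 'shortside angle', 10.4)
[0.63078977 0.32052138 0.10208619] [ 0.15794306 -0.25306452 -0.00896536] open mm 87.8455514272863
y ang 10.183075167854916 q [0.37 0.64 1.39 0.   1.11 0.19] tool [-0.026 -0.045 -0.   ]
twist -0.0033849664290158898
```

Call:
step_arm(
  moves=[
    {"slide": [0,-0.04,0],"twist": 0,"gripper": 0.4},
    {"slide": [0,-0.04,0],"twist": 0,"gripper": 0.4},
    {"slide": [0,-0.04,0.2],"twist": 0,"gripper": 0.4},
    {"slide": [0,-0.04,0.7],"twist": 0,"gripper": 0.4},
    {"slide": [0,-0.04,1.2],"twist": 0,"gripper": 0.4},
    {"slide": [0,-0.04,1.7],"twist": 0,"gripper": 0.4},
    {"slide": [0,-0.04,2.2],"twist": 0,"gripper": 0.4},
    {"slide": [0,-0.04,2.5],"twist": 0,"gripper": 0.4},
    {"slide": [0,-0.04,2.5],"twist": 0,"gripper": 0.4},
    {"slide": [0,-0.04,2.5],"twist": 0,"gripper": 0.4},
  ],
)

```text
clock: 19.13
position: [0.6296, 0.3198, 0.0258]
tcp_rot: [-0.0, 0.641, 0.767, -0.0]
force: [0.1, 0.2, -0.4]
opening: 0.598
grasp_force: 0.0
```

```bash
python3 st.py .6295 .3203 10.2
```

```text
[0.62956441 0.31975625 0.02575281] [ 0.09171755  0.19760279 -0.37594811] open mm 52.66505667963406
y ang 10.205428360624976 q [ 0.37  0.73  1.44 -0.    0.98  0.19] tool [ 0.018  0.001 -0.   ]
twist 0.0010856721249950852
```

Call:
step_arm(
  moves=[
    {"slide": [0,0,0.1],"twist": 0,"gripper": 0.4},
    {"slide": [0,0,0.14],"twist": 0,"gripper": 0.5},
    {"slide": [0,0,0.14],"twist": 0,"gripper": 0.7},
    {"slide": [0,0,0.14],"twist": 0,"gripper": 1},
    {"slide": [0,0,0.14],"twist": 0,"gripper": 1},
    {"slide": [0,0,0.14],"twist": 0,"gripper": 1},
    {"slide": [0,0,0.14],"twist": 0,"gripper": 1},
    {"slide": [0,0,0.14],"twist": 0,"gripper": 1},
    {"slide": [0,0,0.14],"twist": 0,"gripper": 1},
    {"slide": [0,0,0.14],"twist": 0,"gripper": 1},
  ],
)

```text
clock: 19.97
position: [0.6301, 0.3199, 0.0223]
tcp_rot: [0.0, 0.641, 0.767, 0.0]
force: [-0.2, -0.2, 1.7]
opening: 0.202
grasp_force: 30.0
```

```bash
python3 st.py .6295 .3203 10.2
```

```text
[0.63006306 0.31990085 0.02225365] [-0.18784785 -0.22639273  1.69948569] open mm 17.751521024567694
y ang 10.203385408842612 q [ 0.37  0.73  1.44 -0.    0.97  0.19] tool [ 0.016 -0.016 -0.   ]
twist 0.0006770817685236352
```

Call:
step_arm(
  moves=[
    {"slide": [0,0,-0.5],"twist": 0,"gripper": 1},
    {"slide": [0,0,-1.5],"twist": 0,"gripper": 1},
    {"slide": [-0.5,0,-2.3],"twist": 0.2,"gripper": 1},
    {"slide": [-1.5,0.1,-2.6],"twist": 0.5,"gripper": 1},
    {"slide": [-2.8,0.2,-2.6],"twist": 0.8,"gripper": 1},
    {"slide": [-4.1,0.3,-2.6],"twist": 1.0,"gripper": 1},
    {"slide": [-5.4,0.4,-2.6],"twist": 1.2,"gripper": 1},
    {"slide": [-6.6,0.5,-2.6],"twist": 1.21,"gripper": 1},
    {"slide": [-7.5,0.55,-2.6],"twist": 1.21,"gripper": 1},
    {"slide": [-7.9,0.59,-2.6],"twist": 1.21,"gripper": 1},
  ],
)

```text
clock: 20.8
position: [0.6901, 0.0857, 0.0999]
tcp_rot: [0.001, 0.682, 0.731, -0.0]
force: [-0.7, -0.5, -0.1]
opening: 0.199
grasp_force: 30.0
```

```bash
python3 -c "
from m import *
d=shot('wrist','w13')
s=robot.state();M=rot(s['tcp_rot']);p=s['position']
W=M@[.026,0,-.0]
q=proj(d,[p+M@[.0255,-.009,.012],p+M@[.0255,.009,.012],[.6903,.0861,.003]]);print('pred stick top corners, pad centre',q)
x,y=q[2].astype(int)
c=roi(d,(x-80,max(0,y-90),x+80,min(420,y+40)),white);print('rect',c.min(0),c.max(0),len(c))
g=d['img'].astype(int);hs=cv2.cvtColor(d['img'],cv2.COLOR_RGB2HSV)
col=int(q[:2,0].mean());print(col,[tuple(hs[r,col]) for r in range(100,270,6)])
"; python3 st.py .6903 .0861 4.15
```

```text
pred stick top corners, pad centre [[260.42878119 221.53417716]
 [302.56256737 221.55911653]
 [280.95307834 219.51067276]]
rect [260 175] [301 215] 222
281 [(np.uint8(104), np.uint8(113), np.uint8(212)), (np.uint8(104), np.uint8(110), np.uint8(213)), (np.uint8(104), np.uint8(112), np.uint8(207)), (np.uint8(104), np.uint8(111), np.uint8(204)), (np.uint8(104), np.uint8(113), np.uint8(214)), (np.uint8(104), np.uint8(108), np.uint8(224)), (np.uint8(104), np.uint8(106), np.uint8(223)), (np.uint8(104), np.uint8(106), np.uint8(226)), (np.uint8(104), np.uint8(106), np.uint8(228)), (np.uint8(104), np.uint8(108), np.uint8(225)), (np.uint8(105), np.uint8(81), np.uint8(95)), (np.uint8(108), np.uint8(60), np.uint8(76)), (np.uint8(107), np.uint8(60), np.uint8(76)), (np.uint8(175), np.uint8(6), np.uint8(237)), (np.uint8(106), np.uint8(46), np.uint8(72)), (np.uint8(108), np.uint8(52), np.uint8(73)), (np.uint8(113), np.uint8(44), np.uint8(69)), (np.uint8(108), np.uint8(38), np.uint8(68)), (np.uint8(106), np.uint8(42), np.uint8(67)), (np.uint8(113), np.uint8(58), np.uint8(57)), (np.uint8(111), np.uint8(45), np.uint8(57)), (np.uint8(112), np.uint8(51), np.uint8(55)), (np.uint8(109), np.uint8(63), np.uint8(57)), (np.uint8(107), np.uint8(36), np.uint8(63)), (np.uint8(130), np.uint8(5), np.uint8(155)), (np.uint8(120), np.uint8(11), np.uint8(91)), (np.uint8(150), np.uint8(3), np.uint8(162)), (np.uint8(150), np.uint8(1), np.uint8(177)), (np.uint8(114), np.uint8(25), np.uint8(51))]
[0.69046689 0.08530683 0.09988261] [ 0.16758052 -0.43947348 -0.22161098] open mm 17.389656013165254
y ang 3.960368020577184 q [ 0.02  0.63  1.42 -0.    1.09 -0.04] tool [ 0.027 -0.004 -0.   ]
twist -0.03792639588456268
```

Call:
step_arm(
  moves=[
    {"slide": [0.03,0,0.2],"twist": -0.04,"gripper": 1},
    {"slide": [0.03,0,0.6],"twist": -0.04,"gripper": 1},
    {"slide": [0.03,0,1.1],"twist": -0.04,"gripper": 1},
    {"slide": [0.03,0,1.6],"twist": -0.04,"gripper": 1},
    {"slide": [0.03,0,2.0],"twist": -0.04,"gripper": 1},
    {"slide": [0.03,0,2.25],"twist": -0.04,"gripper": 1},
    {"slide": [0.03,0,2.35],"twist": -0.04,"gripper": 1},
    {"slide": [0.03,0,2.35],"twist": -0.04,"gripper": 1},
    {"slide": [0.03,0,2.35],"twist": -0.04,"gripper": 1},
    {"slide": [0.03,0,2.35],"twist": -0.04,"gripper": 1},
  ],
)

```text
clock: 21.68
position: [0.6899, 0.0909, 0.0303]
tcp_rot: [0.001, 0.68, 0.734, 0.0]
force: [-0.4, 0.6, -0.4]
opening: 0.197
grasp_force: 30.0
```

```bash
python3 st.py .6903 .0861 4.15
```

```text
[0.68992459 0.09085449 0.03027868] [-0.3685116   0.60163846 -0.43755919] open mm 17.33351740467495
y ang 4.364315785666213 q [ 0.03  0.71  1.46 -0.    0.97 -0.04] tool [-0.159  0.     0.   ]
twist 0.04286315713324314
```

Call:
step_arm(
  moves=[
    {"slide": [-0.16,0,0],"twist": 0.04,"gripper": 1},
    {"slide": [-0.16,0,0],"twist": 0.04,"gripper": 1},
    {"slide": [-0.16,0,0.05],"twist": 0.04,"gripper": 1},
    {"slide": [-0.16,0,0.1],"twist": 0.04,"gripper": 1},
    {"slide": [-0.16,0,0.14],"twist": 0.04,"gripper": 1},
    {"slide": [-0.16,0,0.14],"twist": 0.04,"gripper": 1},
    {"slide": [-0.16,0,0.14],"twist": 0.04,"gripper": 1},
    {"slide": [-0.16,0,0.14],"twist": 0.04,"gripper": 1},
    {"slide": [-0.16,0,0.14],"twist": 0.04,"gripper": 1},
    {"slide": [-0.16,0,0.14],"twist": 0.04,"gripper": 1},
  ],
)

```text
clock: 22.52
position: [0.6896, 0.0859, 0.0252]
tcp_rot: [-0.0, 0.681, 0.732, -0.0]
force: [-1.2, -0.1, -0.5]
opening: 0.2
grasp_force: 30.0
```

```bash
python3 st.py .6903 .0861 4.15
```

```text
[0.68957851 0.08590126 0.02524741] [-1.19538353 -0.08638038 -0.46932447] open mm 17.610648576018527
y ang 4.156895082140844 q [ 0.02  0.71  1.47 -0.    0.96 -0.05] tool [ 0.005  0.024 -0.   ]
twist 0.0013790164281687113
```

Release gently, keeping the fingers only part open, then rise.

Call:
step_arm(
  moves=[
    {"slide": [0,0.02,0],"twist": 0,"gripper": 1},
    {"slide": [0,0.02,0],"twist": 0,"gripper": 0.75},
    {"slide": [0,0.02,0],"twist": 0,"gripper": 0.65},
    {"slide": [0,0.02,0],"twist": 0,"gripper": 0.5},
    {"slide": [0,0.02,0],"twist": 0,"gripper": 0.5},
    {"slide": [0,0.02,0],"twist": 0,"gripper": 0.5},
    {"slide": [0,0.02,-0.4],"twist": 0,"gripper": 0.5},
    {"slide": [0,0.02,-1.2],"twist": 0,"gripper": 0.4},
    {"slide": [0,0.02,-2.4],"twist": 0,"gripper": 0.2},
    {"slide": [0,0.02,-3.6],"twist": 0,"gripper": 0},
  ],
)

```text
clock: 23.35
position: [0.6892, 0.0858, 0.1342]
tcp_rot: [-0.001, 0.681, 0.732, -0.001]
force: [0.2, -0.7, 0.2]
opening: 0.692
grasp_force: 0.0
```

Call:
step_arm(
  moves=[
    {"slide": [0,0,-1],"twist": 0,"gripper": 0},
    {"slide": [0,0,-2],"twist": 0,"gripper": 0},
    {"slide": [0,0,-3],"twist": 0,"gripper": 0},
    {"slide": [0,0,-3.5],"twist": 0,"gripper": 0},
    {"slide": [0,0,-3.5],"twist": 0,"gripper": 0},
    {"slide": [0,0,-3.5],"twist": 0,"gripper": 0},
    {"slide": [0,0,-3.5],"twist": 0,"gripper": 0},
    {"slide": [0,0,-3.5],"twist": 0,"gripper": 0},
    {"slide": [0,0,-3.5],"twist": 0,"gripper": 0},
    {"slide": [0,0,-3.5],"twist": 0,"gripper": 0},
  ],
)

```text
clock: 24.18
position: [0.6895, 0.0858, 0.2367]
tcp_rot: [-0.001, 0.681, 0.732, -0.001]
force: [0.4, 0.5, 0.3]
opening: 0.999
grasp_force: 0.0
```

```bash
python3 st.py .6903 .0861 4.15; python3 -c "
from m import *
d=shot('wrist','w14');D=shot('side','s14');S=shot('scene','sc14')
p=proj(d,[[.6903,.0861,.003],[.5545,-.036,.039],[.5176,.3286,.0275]]);print(p)
x,y=p[0].astype(int)
b=(x-32,max(0,y-55),x+32,y+55);print('padrect',rect(d,roi(d,b,white),.003))
im=d['img'];g=cv2.cvtColor(im,cv2.COLOR_RGB2GRAY)[y-48:y+49:2,x-22:x+23:2]
print('\n'.join(''.join('#' if v>150 else ('+' if v>85 else ('-' if v>58 else '.')) for v in r) for r in g))
for nm,I,z,P in(('side',D,.039,[.5545,-.036,.039]),('wrist',d,.039,[.5545,-.036,.039])):
  u,v=proj(I,P)[0].astype(int)
  try:
    c=roi(I,(max(0,u-40),max(0,v-40),u+40,v+40),lambda h:(h[...,1]>165)&(h[...,2]>60));print(nm,circ(I,c,z))
  except Exception as e: print(nm,e)
"
```

```text
[0.68949517 0.08584458 0.23672571] [0.4017256  0.45515682 0.26601465] open mm 87.91836203467147
y ang 4.151588568972163 q [ 0.02  0.5   1.29 -0.    1.36 -0.05] tool [ 0.007  0.027 -0.   ]
twist 0.0003177137944334163
[[ 282.04840234  180.85692592]
 [ 139.26687562  296.93981277]
 [  98.29184511 -109.4255505 ]]
padrect ('c', 0.6903, 0.0859, 'wh', 26.2, 58.8, 'shortside angle', 4.7)
########+++###++##+++++
##############++##++###
##########+++#++##++###
#########++++#####+++#+
+++++++++++++++++++++++
+----------------------
-++---.-.-----.-...-++-
-+#+--.--.-.-....-.+#+-
-+++---..-.-.-.-...-++-
-----------------------
--.-+#############+...-
---.+##+++++++++##+-.--
---.+#+.........+#+...-
--.-+#+.........+#+...-
--.-+#+.........+#+...-
---.+#+.........+#+...-
--.-+#+...+++-..+#+...-
--.-+#+...+--...+#+...-
---.+#+...-++-..+#+...-
----+#+...+-+-..+#+...-
+.-.+#+...-++...+#+-..-
+---+#+...-++-..+#+...-
+---+#+...+++-..+#+-..-
+---+#+...-+--..+#+...-
+----#+...---...+#+...-
+..--#+...+++-..+#+-..-
+--.-##...---...+#+...-
+----##.........+#+...-
+-..-##.........+#+...-
+----##.........+#+...+
+--.-##.........+#+...+
+-..-##-+#####+.+#+...+
+--.-##-+#####+.+#+...-
+----##-+#####+-+#+...+
+--.-##-+#####+-+#+...+
+----##-+#####+.+#+..-+
+----##-+#####+-+#+...+
+-.--##-+#####+-+#+...+
+----#############+..-+
+--.-+++++++++++++-...+
+-++-.-----.--------+-+
++#+----.-----.-..-+#++
+-++----.---.----.-++-+
+++++++++++++++++++++++
#########+#####+#++++++
#################++++++
##################+##++
#################++#+++
#############+##++#++++
side ('enc', 557.4, -34.3, 44.1, 'ell', array([558.5, -31.8]), array([34.1, 40.3]))
wrist ('enc', 539.9, -21.7, 15.4, 'ell', array([539.4, -21.4]), array([ 5.3, 14.1]))
```

```bash
python3 -c "
from m import *
d=load('w14');s=robot.state();M=rot(s['tcp_rot']);x,y=282,180
g=cv2.cvtColor(d['img'],cv2.COLOR_RGB2GRAY).astype(int)
print('rows',[(r,g[r,272:279:3].tolist()) for r in range(186,216)])
c=np.array([.6903,.086,.003])
a=np.radians(4.15);X=np.array([-np.sin(a),np.cos(a),0]);Y=np.array([np.cos(a),np.sin(a),0])
for l in (-30,-28,-25.5,-11.5,25.5,28,30):
  print(l,proj(d,[c+X*l/1000,c+X*l/1000+[0,0,.004],c+X*l/1000+[0,0,.008]])[:,1].round(1))
print('cols',g[150,255:310].tolist())
print('col profile top',g[150:182,268].tolist())
"
```

```text
rows [(186, [160, 55, 57]), (187, [159, 56, 54]), (188, [158, 56, 55]), (189, [159, 58, 57]), (190, [162, 56, 56]), (191, [159, 59, 52]), (192, [158, 56, 56]), (193, [162, 58, 91]), (194, [162, 71, 156]), (195, [161, 81, 192]), (196, [162, 83, 201]), (197, [164, 82, 203]), (198, [163, 84, 202]), (199, [164, 83, 203]), (200, [164, 84, 203]), (201, [163, 82, 200]), (202, [164, 83, 201]), (203, [165, 83, 202]), (204, [163, 84, 202]), (205, [164, 78, 197]), (206, [166, 85, 168]), (207, [185, 138, 157]), (208, [214, 204, 205]), (209, [206, 204, 206]), (210, [135, 135, 134]), (211, [71, 72, 74]), (212, [61, 59, 61]), (213, [60, 61, 61]), (214, [61, 62, 63]), (215, [58, 61, 57])]
-30 [209.6 210.6 211.7]
-28 [207.7 208.7 209.8]
-25.5 [205.4 206.4 207.4]
-11.5 [192.1 192.9 193.8]
25.5 [155.7 156.2 156.7]
28 [153.2 153.7 154.2]
30 [151.2 151.6 152.1]
cols [152, 155, 155, 145, 116, 76, 59, 61, 65, 61, 63, 61, 60, 63, 73, 79, 83, 82, 83, 81, 81, 81, 81, 81, 80, 83, 80, 81, 81, 82, 80, 80, 80, 81, 80, 81, 82, 79, 81, 77, 67, 61, 55, 59, 61, 60, 60, 61, 58, 69, 104, 135, 147, 148, 150]
col profile top [63, 78, 97, 106, 104, 103, 96, 92, 90, 92, 90, 88, 92, 91, 91, 91, 89, 91, 89, 90, 91, 91, 93, 92, 91, 90, 91, 90, 92, 89, 79, 78]
```

The plug's rows, 193.5 to 206, match the prediction for a centred stick, and the reel is in the dish at about (0.557, -0.034).

```bash
python3 -c "
from bench import robot
print(robot.close_job())"
```

```text
the job is handed in; nothing more can be done
None
```

I handed the job in at about 24 s: the bottle is upright in the well, the reel is in the dish, the heat sink and memory stick are squared inside their rectangles, and the tape roll and marker were not touched (the reel was checked only by measured position, not seen up close after release).

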